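# Seat a plaster blank in the stops of a carving board

## Task

Lower the open lid of the carving case until it is fully shut, without slamming it: its outer face is the carving board. Then set the white plaster blank flat on the board with its long side along the two-piece side stop, and push it fully home into the corner, flush against the back stop and the side stop at once, firmly but not so hard that the plaster chips. Finish while still holding it, pressed against both stops, and leave the jar, the bowl and the brick where they are.

Things in the scene. Friction and masses are not known exactly. Their poses are not given: they have to be found in the camera images.
- case: Dark wooden carving case, fixed to the table; open-topped box 190 (x) x 200 (y) x 55 mm high, chisels lying inside. Origin at the centre of its underside; its x axis points from its front (robot side) to its back edge, where the lid is hinged, y along the hinge to the left seen from the front, z up.
- hinge (a point): Middle of the lid's hinge line, on the top of the case's back edge, 55 mm above the table. Axes as the case's; the hinge line runs along y.
- board (a joint): Angle of the plywood lid (the carving board, 0.5 kg, 190 mm from hinge to free edge, 200 wide, 12 thick): 0 = shut, level, its top 67 mm above the table; grows as the free edge rises; 1.57 = upright. Starts at 1.2 to 1.5, so its outer face looks away from the case's front. The stiff hinge stays where it is left and moves at 1 to 7 N pushed near the free edge.
- push_spot (a point): Point on the lid's outer face, 155 mm from the hinge line (35 mm from the free edge), mid-width, bare of stops. Moves with the lid; its z axis points out of the outer face, its x axis from free edge to hinge.
- corner (a point): Inner corner of the two aluminium stops on the lid's outer face, at the level of that face; 22 mm from the hinge line, 84 mm left of the board's middle. Moves with the lid. With the lid shut its x axis points to the back stop, y to the side stop, z up: the blank belongs on its -x, -y side.
- blank_center (a point): Centre (half-way up) of the loose white plaster blank, a block 110 (x) x 52 (y) x 56 mm high, 0.2 to 0.4 kg, either end alike. It starts upright on the blue bat. Seated, its centre is 55 mm from the back stop's face, 26 mm from the side stop's face and 28 mm above the board. Keep the push on either stop under 60 N.
- bat: Blue work bat the blank and the jar stand on: a board 320 x 170 x 9 mm, fixed to the table. Origin at the centre of its underside.
- jar: Bystander: small clear jar with a yellow cap, 50 mm across, 50 mm high, on the bat. Origin at the centre of its underside.
- bowl: Bystander: small teal bowl, 80 mm across, 45 mm high, on the table. Origin at the centre of its underside.
- brick: Bystander: terracotta brick offcut 50 x 80 x 40 mm high, on the table. Origin at the centre of its underside.
- back_stop (a point): Back stop, a rigid bar fixed on the board, 16 mm high and thick. In the corner's axes its face is at x = 0, from y = 0 to -90 mm. This point is the middle of that face. Axes as the corner's.
- side_stop (a point): Side stop, rigid, fixed on the board, 16 mm high and thick, in two pieces: in the corner's axes its face is at y = 0, from x = 0 to -30 mm and from x = -80 to -110 mm, with a 50 mm gap for a finger. This point is in that face's plane, mid-gap, 8 mm above the board. Axes as the corner's.
Mind the look-alikes: they are no part of the job. Of the things that look like the part that bears blank_center, the largest one is meant.

How it is judged:
By the outcome, as a careful person would: the job done as asked, in the order asked, and still so for the second after the job is handed in, while the arm keeps its last pose, push and grip.
It also fails if it takes over 72 s, if anything falls off the work surface, if the arm or the gripper's body presses on something with over 40 N, if the wrist force passes 120 N, or if a joint passes its speed limit or range.

## Robot

A 6-joint arm with a two-finger parallel gripper is mounted at the origin on the work surface. World frame = base frame: x ahead of the robot, y to its left, z up, the work surface at z = 0. Lengths are in m, angles in rad, forces in N, time in s.
With the tool pointing down it reaches from about 0.25 to 0.85 m from the base axis. Payload 12.5 kg.
Tool frame: the origin (TCP) lies at the very end of the fingers, on their centre line; the grasp point (between the pads) lies 19 mm behind it; y points along the fingers, x is the direction in which the jaws open and shut, and the axes are right-handed (so a half turn about y gives the same grasp; the last joint's range is limited). The gripper opens to 93 mm and grips with 3 to 60 N. Pads are 15 mm wide; open, the fingers measure 128 mm over their backs; the gripper's body (75 mm by 188 mm) begins 65 mm behind the grasp point.
Start: joints at [-1.337, 0.351, 1.652, -0, 1.139, -0.085], TCP at [0.172, -0.522, 0.219] pointing down, gripper open.
Joint ranges: [-2.75, 2.75], [-0.79, 2.1], [0.01, 2.65], [-1.57, 4.71], [0.07, 3.14], [-2.87, 2.87]. Speed limits (rad/s): [2.22, 2.22, 2.79, 3.14, 3.14, 3.14].

## Interface

Orientations are given as a 3x3 rotation matrix whose columns are the frame's x, y, z axes.
In Python, from station import readout, viewer, ctrl gives the robot as it stands.
- The arm moves only by the shell command python3 -m pendant 'ROWS'. ROWS is JSON, a list of rows, each a list of 7 numbers: the shift along the tool's x, y, z in m, then the turn, a rotation vector about the tool's x, y, z in degrees, then the closure in counts, from 0 (fully open) to 255 (shut). A call has 1 to 12 rows; each row shifts and turns the commanded pose from where the row before left it, along the tool's axes as they then stand; what a row does not reach is not made up. A row lasts 1/12 s, in which the tool goes at most 41.7 mm and 7.16 degrees, less where a joint would pass 70% of its speed; a pose out of reach is approached as far as the arm can. A call is refused whole if a number of a shift passes 0.0417 or a number of a turn 7.16, either way. A call with a gripper value outside its range is refused whole. The fingers move at their own pace and stop on an object; the grip force is fixed at half the most. Time passes only in rows, so rows that do not move let the fingers close. It gives the time, the measured TCP pose, the force and the opening at its end, in the units of the state.
- readout.sense(): the state, without advancing time (a new reading comes with each control period).
- viewer.camera(name): name is "scene" or "top" or "wrist"; returns a dict with "frame" (384x512x3 uint8, red, green, blue), "fx", "fy", "cx", "cy" (pixels), "rvec" (rotation vector, rad) and "tvec" (3), from world to camera coordinates, as OpenCV has them; the wrist camera has in their place "mount" (4x4, takes a point from camera to tool coordinates, whose origin is the TCP and whose axes are the tool frame's). Camera axes: x right, y down, z forward; pixel columns grow to the right and rows downward; lengths in m; the calibration is good to about 2 mm. A picture is of the moment at which its call begins: read the wrist's pose just before it. There is no depth.
- ctrl.sign_off(): hands the job in, once; it reports no verdict.
The state is a dict: "clock": time; "joints": joint angles; "joint_velocities": joint speeds; "effort": joint torques, N m; "ee_pos": TCP position; "orientation": TCP orientation; "force": force on the tool from outside, world axes, zero at the start; "torque": the same for the moment, N m; "width": opening from 0.0 (shut) to 1.0 (fully open).
Only numpy, scipy, OpenCV 4.12 (cv2) and the standard library are available. Lean on these libraries where they do the work, as an engineer would, in place of code of your own. Each camera call takes 0.05 s, during which the arm holds its last target.

## Working session

There is one attempt and no reset: what is moved stays moved. The work goes in short steps, Python scripts to look and compute and a shell command to move; the robot and the scene stay as the last step left them, time stands still between calls to the robot, and variables do not carry over. Pictures are saved under pics/ and viewed, and the job is handed in when it is done.

```bash
ls; mkdir -p pics; python3 - <<'E'
from station import readout, viewer, ctrl
import cv2,numpy as np
s=readout.sense(); print({k:np.round(v,3).tolist() for k,v in s.items()})
for n in ("scene","top","wrist"):
    c=viewer.camera(n); cv2.imwrite(f"pics/{n}0.png",cv2.cvtColor(c["frame"],cv2.COLOR_RGB2BGR))
    print(n,{k:np.round(v,3).tolist() for k,v in c.items() if k!="frame"})
E
```

```text
pics
{'clock': 0.0, 'joints': [-1.337, 0.351, 1.652, -0.0, 1.139, -0.085], 'joint_velocities': [0.001, 0.0, -0.001, 0.0, -0.001, -0.0], 'effort': [-0.0, -49.732, -28.526, 0.07, 0.026, -0.0], 'ee_pos': [0.172, -0.522, 0.218], 'orientation': [[0.313, -0.0, 0.95], [-0.95, 0.001, 0.313], [-0.001, -1.0, 0.0]], 'force': [0.358, 0.027, 0.133], 'torque': [-0.042, -0.001, 0.025], 'width': 0.998}
scene {'fx': 366.347, 'fy': 366.347, 'cx': 246.968, 'cy': 191.971, 'rvec': [2.324, 1.11, -0.347], 'tvec': [-0.438, -0.285, 1.149]}
top {'fx': 487.247, 'fy': 487.247, 'cx': 266.444, 'cy': 197.648, 'rvec': [2.136, -2.111, 0.229], 'tvec': [0.052, 0.598, 1.158]}
wrist {'fx': 327.228, 'fy': 327.228, 'cx': 258.39, 'cy': 196.488, 'mount': [[1.0, 0.0, -0.002, 0.001], [0.002, -0.24, 0.971, -0.166], [-0.0, -0.971, -0.24, 0.066], [0.0, 0.0, 0.0, 1.0]]}
```

View pics/scene0.png

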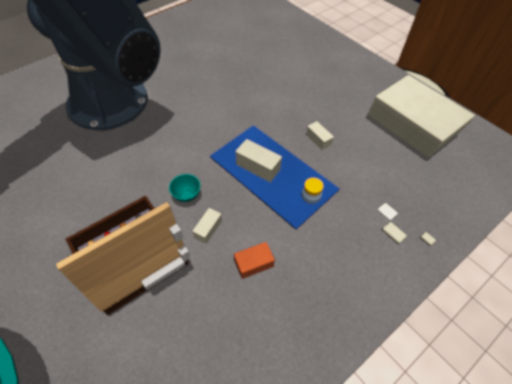

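View pics/top0.png

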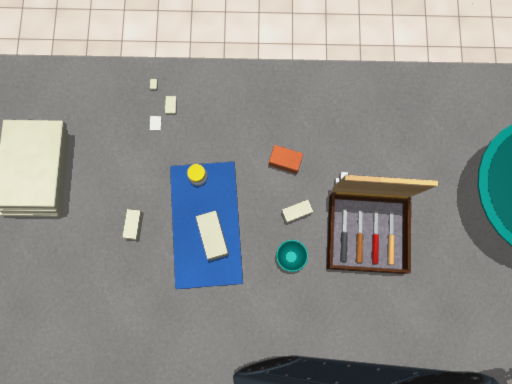

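View pics/wrist0.png

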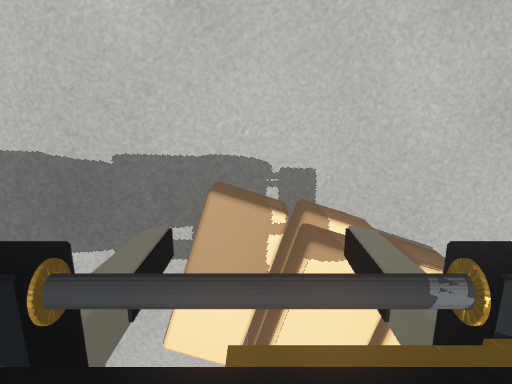

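```bash
cat > h.py <<'E'
from station import readout, viewer, ctrl
import cv2,numpy as np
from scipy.spatial.transform import Rotation as Rn
def cam(n):
    if n=="wrist":
        s=readout.sense(); c=viewer.camera(n); T=np.eye(4);T[:3,:3]=s["orientation"];T[:3,3]=s["ee_pos"]
        M=T@np.array(c["mount"]); W=np.linalg.inv(M)
        c["R"],c["t"]=W[:3,:3],W[:3,3]
    else:
        c=viewer.camera(n); c["R"]=cv2.Rodrigues(np.array(c["rvec"],float))[0]; c["t"]=np.array(c["tvec"],float)
    return c
def proj(c,P):
    q=np.atleast_2d(P)@c["R"].T+c["t"]; return np.c_[c["fx"]*q[:,0]/q[:,2]+c["cx"],c["fy"]*q[:,1]/q[:,2]+c["cy"]]
def ray(c,u,v):
    d=c["R"].T@np.array([(u-c["cx"])/c["fx"],(v-c["cy"])/c["fy"],1]); return -c["R"].T@c["t"],d
def onz(c,u,v,z):
    o,d=ray(c,u,v); return o+d*(z-o[2])/d[2]
def tri(c1,p1,c2,p2):
    o1,d1=ray(c1,*p1);o2,d2=ray(c2,*p2)
    A=np.c_[d1,-d2]; k=np.linalg.lstsq(A,o2-o1,rcond=None)[0]; a,b=o1+k[0]*d1,o2+k[1]*d2
    return (a+b)/2,np.linalg.norm(a-b)
def save(c,name,box=None,s=1):
    f=cv2.cvtColor(c["frame"],cv2.COLOR_RGB2BGR)
    if box: f=f[box[1]:box[3],box[0]:box[2]]
    cv2.imwrite("pics/"+name,cv2.resize(f,None,fx=s,fy=s,interpolation=cv2.INTER_CUBIC))
def st():
    s=readout.sense(); print("t",round(s["clock"],2),"p",np.round(s["ee_pos"],4),"F",np.round(s["force"],1),"w",round(s["width"],3),"j",np.round(s["joints"],2)); return s
E
python3 - <<'E'
from h import *
t=cam("top"); s=cam("scene")
save(t,"t1.png",(320,160,450,280),6)
save(t,"t2.png",(160,150,320,300),5)
save(s,"s1.png",(50,190,200,320),5)
save(s,"s2.png",(200,115,350,235),5)
E
```

```text
(no output)
```

View pics/t1.png

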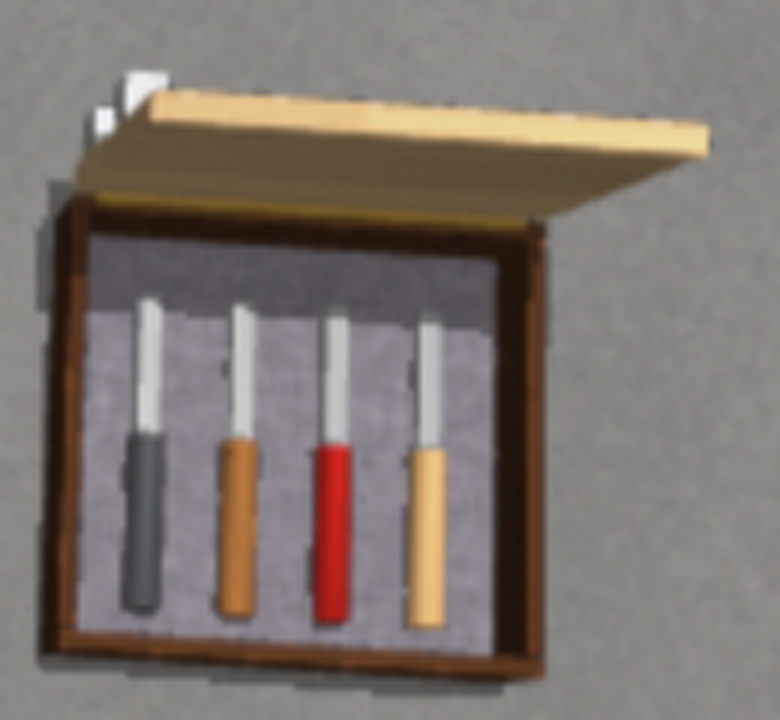

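View pics/t2.png

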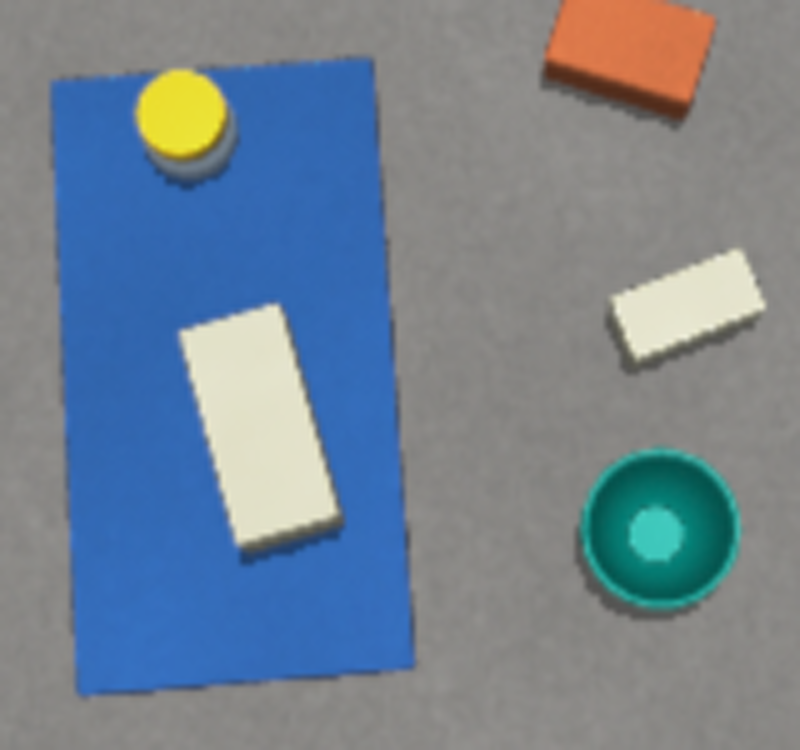

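View pics/s1.png

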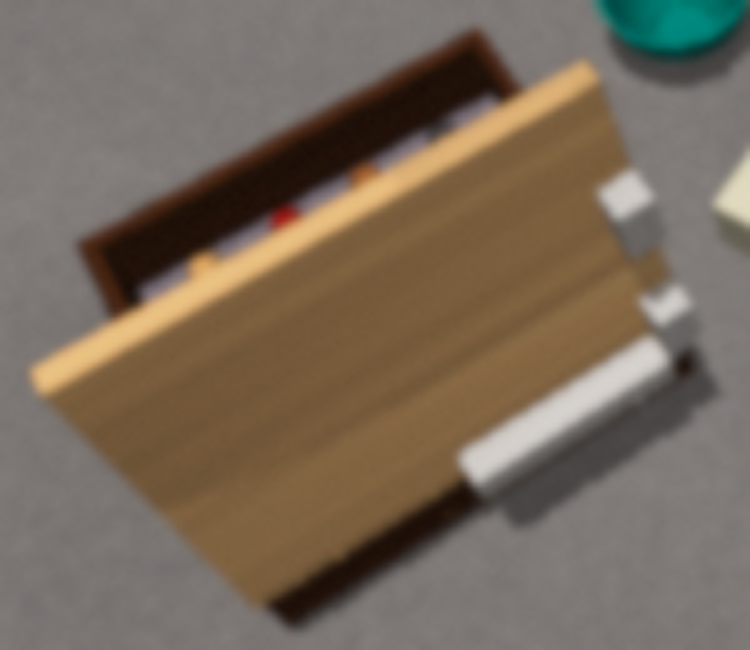

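View pics/s2.png

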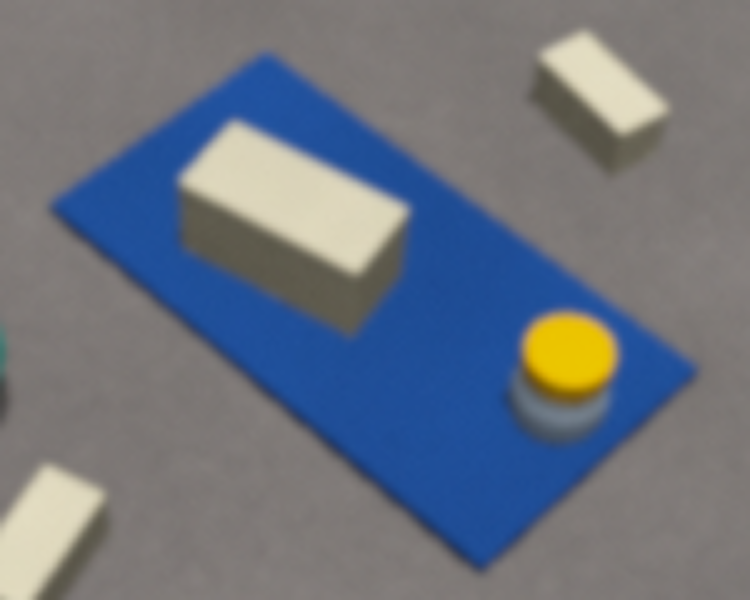

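```bash
cat > fit.py <<'E'
from h import *
from scipy.optimize import least_squares
t=cam("top"); s=cam("scene")
def T(x,y): return ((x+.5)/6-.5+320,(y+.5)/6-.5+160)
def T2(x,y): return ((x+.5)/5-.5+160,(y+.5)/5-.5+150)
def S(x,y): return ((x+.5)/5-.5+50,(y+.5)/5-.5+190)
def S2(x,y): return ((x+.5)/5-.5+200,(y+.5)/5-.5+115)
def lid(p,r,y,n):
    a=p[3]; L=np.array([.095-r*np.cos(a)+n*np.sin(a),y,.055+r*np.sin(a)+n*np.cos(a)]); return W(p,L)
def W(p,L):
    c,q=np.cos(p[2]),np.sin(p[2]); return np.array([p[0]+c*L[0]-q*L[1],p[1]+q*L[0]+c*L[1],L[2]])
obs=[(t,T(42,640),lambda p:W(p,[-.095,.1,.055])),(t,T(543,662),lambda p:W(p,[-.095,-.1,.055])),(t,T(545,228),lambda p:W(p,[.095,-.1,.055])),
(t,T(155,90),lambda p:lid(p,.19,.1,.012)),(t,T(709,125),lambda p:lid(p,.19,-.1,.012)),(t,T(709,155),lambda p:lid(p,.19,-.1,0)),
(s,S(602,84),lambda p:lid(p,.19,.1,.012)),(s,S(42,396),lambda p:lid(p,.19,-.1,.012)),(s,S(32,374),lambda p:lid(p,.19,-.1,0)),(s,S(583,62),lambda p:lid(p,.19,.1,0)),
(s,S(480,28),lambda p:W(p,[-.095,.1,.055])),(s,S(80,243),lambda p:W(p,[-.095,-.1,.055])),
(s,S(662,345),lambda p:lid(p,.022,.084,.028)),(s,S(460,462),lambda p:lid(p,.022,-.006,.028))]
f=lambda p:np.concatenate([proj(c,m(p))[0]-np.array(o) for c,o,m in obs])
r=least_squares(f,[.4,-.2,0,1.35],loss="soft_l1"); p=r.x
print("case",np.round(p,4)); print(np.round(r.fun.reshape(-1,2),1).tolist())
def blankpts(q):
    c,k=np.cos(q[2]),np.sin(q[2]); return [np.array([q[0]+c*a-k*b,q[1]+k*a+c*b,.065]) for a,b in [(.055,.026),(.055,-.026),(-.055,-.026),(-.055,.026)]]
ob=[(t,[T2(180,330),T2(280,303),T2(341,519),T2(240,549)]),(s,[S2(355,275),S2(411,210),S2(235,120),S2(178,181)])]
# scene order: same corners?
g=lambda q:np.concatenate([(proj(c,np.array(blankpts(q)))-np.array(o)).ravel() for c,o in [(t,ob[0][1])]])
r2=least_squares(g,[.4,.15,.2]); print("blank top",np.round(r2.x,4),np.round(r2.fun,1))
print("scene proj", np.round(proj(s,np.array(blankpts(r2.x))),1).tolist(), np.round(ob[1][1],1).tolist())
print("jar",onz(t,*T2(182,113),.059),"bowl",onz(t,*T2(660,528),.045),"brick",onz(t,*T2(635,40),.04),"small",onz(t,*T2(688,305),.03))
for e in [(52,82),(372,58),(414,665),(78,695)]: print(onz(t,*T2(*e),.009).round(3))
for nm,P in [("hinge",W(p,[.095,0,.055])),("push",lid(p,.155,0,.012)),("free",lid(p,.19,0,.012)),("corner shut",W(p,[.073,.084,.067]))]: print(nm,P.round(4))
print("blank goal",W(p,[.073-.055,.084-.026,.095]).round(4))
print(np.cos(p[3]),np.sin(p[3]))
E
python3 fit.py
```

```text
case [ 0.5161 -0.1994 -0.0571  1.5021]
[[1.7, 1.0], [-0.1, 2.9], [0.2, -0.8], [-0.7, -1.5], [0.2, -0.9], [0.1, -0.3], [0.1, -0.8], [-1.1, -0.1], [-1.5, -1.3], [0.6, -0.8], [0.1, -0.9], [-1.2, -0.6], [1.7, 3.3], [2.6, 4.5]]
blank top [0.5026 0.192  0.2987] [-0.1  0.5  0.3  0.   0.2 -0.3 -0.4 -0.2]
scene proj [[280.9, 155.9], [270.1, 169.2], [234.0, 150.4], [245.3, 138.1]] [[270.6, 169.6], [281.8, 156.6], [246.6, 138.6], [235.2, 150.8]]
jar [0.66038438 0.2368758  0.059     ] bowl [ 0.45597713 -0.00506189  0.045     ] brick [0.70746471 0.00747647 0.04      ] small [ 0.57064001 -0.02039034  0.03      ]
[0.689 0.312 0.009]
[0.704 0.145 0.009]
[0.389 0.116 0.009]
[0.372 0.284 0.009]
hinge [ 0.6109 -0.2048  0.055 ]
push [ 0.6123 -0.2049  0.2105]
free [ 0.6099 -0.2048  0.2454]
corner shut [ 0.5938 -0.1197  0.067 ]
blank goal [ 0.5374 -0.1425  0.095 ]
0.06868681316158289 0.9976382719692072
```

```bash
sed -i 's/T(42,640)/T(48,652)/; s/T(543,662)/T(543,676)/; s/S(662,345)/S(671,362)/; s/S(460,462)/S(484,488)/' fit.py; python3 fit.py
```

```text
case [ 0.517  -0.1994 -0.0552  1.4985]
[[0.8, -1.3], [-0.1, 0.1], [0.1, -1.2], [-0.9, -1.5], [0.1, -1.1], [-0.0, -0.5], [0.2, -0.8], [-0.8, 0.1], [-1.2, -1.1], [0.8, -0.9], [0.2, -0.7], [-1.1, -0.2], [0.2, 0.1], [-1.8, -0.4]]
blank top [0.5026 0.192  0.2987] [-0.1  0.5  0.3  0.   0.2 -0.3 -0.4 -0.2]
scene proj [[280.9, 155.9], [270.1, 169.2], [234.0, 150.4], [245.3, 138.1]] [[270.6, 169.6], [281.8, 156.6], [246.6, 138.6], [235.2, 150.8]]
jar [0.66038438 0.2368758  0.059     ] bowl [ 0.45597713 -0.00506189  0.045     ] brick [0.70746471 0.00747647 0.04      ] small [ 0.57064001 -0.02039034  0.03      ]
[0.689 0.312 0.009]
[0.704 0.145 0.009]
[0.389 0.116 0.009]
[0.372 0.284 0.009]
hinge [ 0.6119 -0.2046  0.055 ]
push [ 0.6127 -0.2047  0.2105]
free [ 0.6101 -0.2045  0.2454]
corner shut [ 0.5946 -0.1195  0.067 ]
blank goal [ 0.5382 -0.1425  0.095 ]
0.07225361033333719 0.9973862921625695
```

```bash
python3 -m pendant '[[0,-0.025,0.02,0,0,0,255],[-0.005,-0.025,0.028,0,0,0,255],[-0.008,-0.025,0.03,0,0,0,255],[-0.008,-0.025,0.03,0,0,0,255],[-0.008,0,0.036,0,0,0,255],[-0.008,0,0.036,0,0,0,255],[-0.008,0,0.036,0,0,0,255],[-0.008,0,0.036,0,0,0,255],[-0.008,0,0.036,0,0,0,255],[-0.008,0,0.036,0,0,0,255],[-0.008,0,0.036,0,0,0,255],[-0.008,0,0.036,0,0,0,255]]'; python3 -c "
from h import *;s=st();print(np.round(s['orientation'],3))"
```

```text
clock: 1.45
ee_pos: [0.5232, -0.3162, 0.3187]
orientation: [[0.313, 0.0, 0.95], [-0.95, -0.0, 0.313], [0.0, -1.0, 0.0]]
force: [0.8, -0.2, 0.0]
width: 0.187
t 1.45 p [ 0.5232 -0.3162  0.3187] F [ 0.8 -0.2  0. ] w 0.187 j [-0.62  0.39  1.35 -0.    1.4   0.63]
[[ 0.313  0.     0.95 ]
 [-0.95  -0.     0.313]
 [ 0.    -1.     0.   ]]
```

```bash
python3 -m pendant '[[-0.01,0,0.033,0,0,0,255],[-0.01,0,0.036,0,0,0,255],[-0.01,0,0.036,0,0,0,255],[-0.01,0,0.036,0,0,0,255],[-0.01,0,0.036,0,0,0,255],[-0.003,0,0.016,0,0,0,255],[0,0.03,0,0,5.35,0,255],[0,0.03,0,0,5.35,0,255],[0,0.03,0,0,5.35,0,255],[0,0.02,0,0,5.35,0,255],[0,0,0,0,0,0,255]]'; python3 -c "
from h import *;s=st();print(np.round(s['orientation'],3)); c=cam('scene');save(c,'s3.png',(0,100,300,384),2)"
```

```text
clock: 2.37
ee_pos: [0.6866, -0.2059, 0.2034]
orientation: [[-0.059, -0.007, 0.998], [-0.998, 0.003, -0.059], [-0.002, -1.0, -0.008]]
force: [-0.2, -0.9, 0.1]
width: 0.006
t 2.37 p [ 0.6866 -0.2059  0.2034] F [-0.2 -0.9  0.1] w 0.006 j [-0.36  0.68  1.16 -0.    1.31  1.27]
[[-0.059 -0.007  0.998]
 [-0.998  0.003 -0.059]
 [-0.002 -1.    -0.008]]
```

View pics/s3.png

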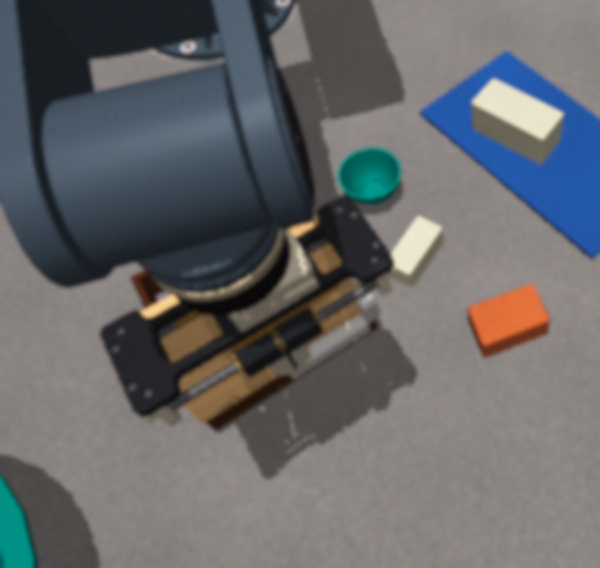

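```bash
python3 -m pendant '[[0,0,-0.02,0,0,0,255],[0,0,-0.02,0,0,0,255],[0,0,-0.015,0,0,0,255],[0,0,-0.004,0,0,0,255],[0,0,-0.003,0,0,0,255],[0,0,-0.003,0,0,0,255]]'; python3 - <<'E'
import numpy as np
A=np.r_[1.5,np.arange(1.4,.09,-.1),.06,.03,0]
P=np.c_[-.15*np.cos(A)+.012*np.sin(A),.15*np.sin(A)+.012*np.cos(A)]
for a,p,d in zip(A[1:],P[1:],np.diff(P,axis=0)): print(round(a,2),np.round(p*1e3+[619.4,55],1),"dy_tool",round(-d[1],4),"dz_tool",round(d[0],4))
E
```

```text
clock: 2.92
ee_pos: [0.6243, -0.2033, 0.2099]
orientation: [[-0.053, 0.002, 0.999], [-0.999, -0.001, -0.053], [0.001, -1.0, 0.002]]
force: [0.2, -0.8, 0.2]
width: 0.007
1.4 [605.7 204.9] dy_tool 0.0006 dz_tool -0.015
1.3 [590.8 202.7] dy_tool 0.0021 dz_tool -0.0149
1.2 [576.2 199.2] dy_tool 0.0036 dz_tool -0.0146
1.1 [562.1 194.1] dy_tool 0.005 dz_tool -0.0142
1.0 [548.5 187.7] dy_tool 0.0064 dz_tool -0.0136
0.9 [535.6 180. ] dy_tool 0.0077 dz_tool -0.0129
0.8 [523.5 171. ] dy_tool 0.009 dz_tool -0.0121
0.7 [512.4 160.8] dy_tool 0.0102 dz_tool -0.0111
0.6 [502.4 149.6] dy_tool 0.0112 dz_tool -0.01
0.5 [493.5 137.4] dy_tool 0.0122 dz_tool -0.0089
0.4 [485.9 124.5] dy_tool 0.013 dz_tool -0.0076
0.3 [479.6 110.8] dy_tool 0.0137 dz_tool -0.0063
0.2 [474.8  96.6] dy_tool 0.0142 dz_tool -0.0049
0.1 [471.3  81.9] dy_tool 0.0146 dz_tool -0.0034
0.06 [470.4  76. ] dy_tool 0.0059 dz_tool -0.001
0.03 [469.8  71.5] dy_tool 0.0045 dz_tool -0.0006
0.0 [469.4  67. ] dy_tool 0.0045 dz_tool -0.0004
```

```bash
python3 -m pendant '[[0,0.002,-0.006,0,0,0,255],[0,0.003,-0.012,0,0,0,255],[0,0.002,-0.015,0,0,0,255],[0,0.004,-0.0146,0,0,0,255],[0,0.005,-0.0142,0,0,0,255],[0,0.0064,-0.0136,0,0,0,255]]'; python3 -c "
from h import *;st(); c=cam('scene');save(c,'s4.png',(0,100,300,384),2)"
```

```text
clock: 3.42
ee_pos: [0.5488, -0.1993, 0.187]
orientation: [[-0.054, 0.003, 0.999], [-0.999, -0.001, -0.054], [0.001, -1.0, 0.003]]
force: [3.4, -0.8, 3.0]
width: 0.005
t 3.42 p [ 0.5488 -0.1993  0.187 ] F [ 3.4 -0.8  3. ] w 0.005 j [-0.43  0.44  1.6   0.    1.1   1.2 ]
```

View pics/s4.png

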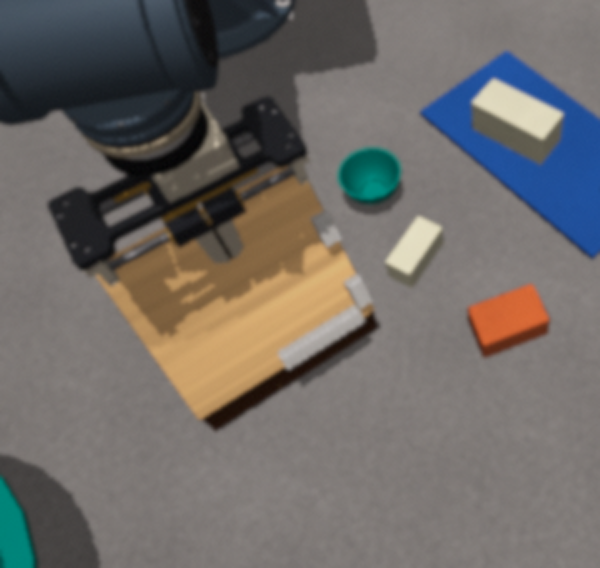

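```bash
python3 -m pendant '[[0,0.0077,-0.013,0,0,0,255],[0,0.009,-0.0121,0,0,0,255],[0,0.0102,-0.0111,0,0,0,255],[0,0.0112,-0.01,0,0,0,255],[0,0.0122,-0.0089,0,0,0,255],[0,0.013,-0.0076,0,0,0,255],[0,0.0137,-0.0063,0,0,0,255],[0,0.01,-0.004,0,0,0,255],[0,0.007,-0.002,0,0,0,255]]'
python3 -m pendant '[[0,0.005,-0.001,0,0,0,255],[0,0.004,-0.001,0,0,0,255],[0,0.003,-0.001,0,0,0,255],[0,0.003,-0.001,0,0,0,255],[0,0.002,0,0,0,0,255],[0,0.002,0,0,0,0,255]]'
```

```text
clock: 4.22
ee_pos: [0.4735, -0.1949, 0.0915]
orientation: [[-0.054, -0.0, 0.999], [-0.999, 0.0, -0.054], [-0.0, -1.0, -0.0]]
force: [0.5, -0.5, 0.9]
width: 0.009
clock: 4.72
ee_pos: [0.4694, -0.1947, 0.0732]
orientation: [[-0.055, -0.0, 0.999], [-0.999, -0.0, -0.055], [0.0, -1.0, -0.0]]
force: [-0.9, -0.6, 1.5]
width: 0.012
```

```bash
python3 -m pendant '[[0,0.0015,0,0,0,0,255],[0,0.0015,0,0,0,0,255],[0,0.001,0,0,0,0,255],[0,0.001,0,0,0,0,255]]'
python3 -m pendant '[[0,0.001,0,0,0,0,255],[0,0.001,0,0,0,0,255],[0,0,0,0,0,0,255]]'
```

```text
clock: 5.05
ee_pos: [0.4693, -0.1946, 0.0682]
orientation: [[-0.055, -0.0, 0.999], [-0.999, 0.0, -0.055], [-0.0, -1.0, -0.0]]
force: [-1.7, -0.7, 0.8]
width: 0.005
clock: 5.3
ee_pos: [0.4694, -0.1946, 0.0672]
orientation: [[-0.055, -0.0, 0.999], [-0.999, 0.0, -0.055], [-0.0, -1.0, -0.0]]
force: [-6.0, 2.9, 16.0]
width: 0.004
```

```bash
python3 -m pendant '[[0,0.0005,0,0,0,0,255],[0,0,0,0,0,0,255]]'
python3 -m pendant '[[0,-0.01,0,0,0,0,255],[0,-0.03,0,0,0,0,255],[0,-0.03,0,0,0,0,0],[0,-0.03,0,0,0,0,0],[0,-0.02,0,0,0,0,0]]'; python3 - <<'E'
from h import *
s=st();c=cam('scene');save(c,'s5.png',(0,100,300,384),2); t=cam("top"); save(t,"t5.png",(150,140,440,290),2.7)
E
```

```text
clock: 5.47
ee_pos: [0.4694, -0.1946, 0.0671]
orientation: [[-0.055, 0.0, 0.999], [-0.999, -0.0, -0.055], [0.0, -1.0, 0.0]]
force: [-8.7, 3.4, 23.1]
width: 0.004
clock: 5.88
ee_pos: [0.4701, -0.1949, 0.1886]
orientation: [[-0.055, 0.003, 0.999], [-0.999, -0.001, -0.055], [0.001, -1.0, 0.003]]
force: [-0.2, 0.5, -0.3]
width: 0.171
t 5.88 p [ 0.4701 -0.1949  0.1886] F [-0.2  0.5 -0.3] w 0.171 j [-0.48  0.31  1.79  0.    1.04  1.14]
```

View pics/s5.png

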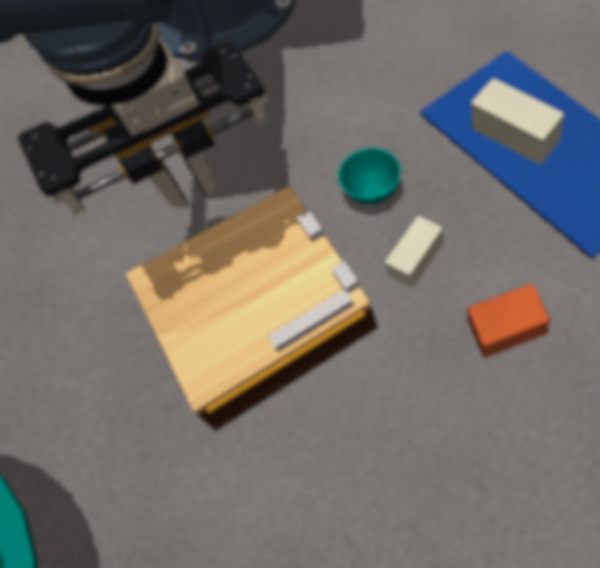

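View pics/t5.png

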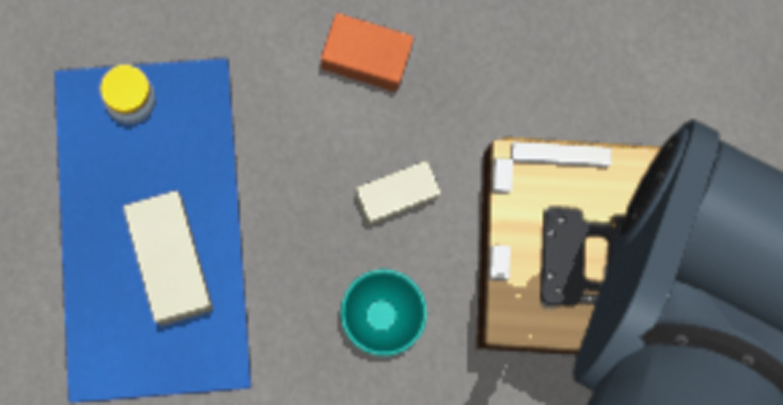

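```bash
python3 -m pendant '[[-0.025,0,0.001,0,0,0,0],[-0.033,0,0.001,0,0,0,0],[-0.036,0,0.001,0,0,0,0],[-0.036,0,0.001,0,0,0,0],[-0.036,0,0.001,0,0,0,0],[-0.036,0,0.001,0,0,0,0],[-0.036,0,0.001,0,0,0,0],[-0.036,0,0.001,0,0,0,0],[-0.036,0,0.001,0,0,0,0],[-0.036,0,0.001,0,0,0,0],[-0.03,0,0.001,0,0,0,0],[-0.012,0,0,0,0,0,0]]'
python3 -m pendant '[[0,0.02,0,0,-6.8,0,0],[0,0.02,0,0,-6.8,0,0],[0,0.01,0,0,-6.7,0,0],[0,0,0,0,0,0,0]]'; python3 - <<'E'
from h import *
s=st();print(np.round(s['orientation'],3)); c=cam("wrist"); save(c,"w6.png")
B=np.array([.5026,.192]);d=s["orientation"].T@(np.r_[B,.021]-s["ee_pos"]);print("tool delta",d.round(4))
a=.2987;u=np.array([np.cos(a),np.sin(a),0]);v=np.array([-np.sin(a),np.cos(a),0])
P=[np.r_[B,.065]+i*.055*u+j*.026*v for i in(1,-1) for j in (1,-1)]; print(proj(c,np.array(P)).round(0).tolist())
E
```

```text
clock: 6.98
ee_pos: [0.5012, 0.1953, 0.1847]
orientation: [[-0.052, -0.001, 0.999], [-0.999, 0.0, -0.052], [-0.0, -1.0, -0.001]]
force: [-0.2, -0.3, -1.2]
width: 0.997
clock: 7.32
ee_pos: [0.5001, 0.1913, 0.1329]
orientation: [[0.3, -0.005, 0.954], [-0.954, -0.001, 0.3], [0.0, -1.0, -0.005]]
force: [-0.2, 0.3, -0.6]
width: 0.999
t 7.32 p [0.5001 0.1913 0.1329] F [-0.2  0.3 -0.6] w 0.999 j [ 0.28  0.43  1.77 -0.    0.95  1.54]
[[ 0.3   -0.005  0.954]
 [-0.954 -0.001  0.3  ]
 [ 0.    -1.    -0.005]]
tool delta [1.000e-04 1.119e-01 3.200e-03]
[[221.0, 128.0], [295.0, 128.0], [224.0, 272.0], [291.0, 272.0]]
```

View pics/w6.png

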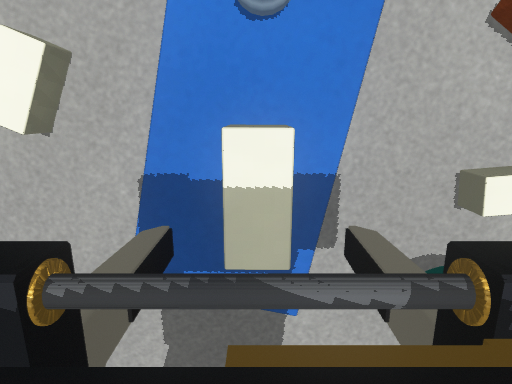

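The wrist view shows the blank's top at (222–294, 127–270), which matches my projection. I'll descend and grip.

```bash
python3 -m pendant '[[0,0.02,0.003,0,0,0,0],[0,0.025,0,0,0,0,0],[0,0.025,0,0,0,0,0],[0,0.025,0,0,0,0,0],[0,0.012,0,0,0,0,0],[0,0.005,0,0,0,0,0],[0,0,0,0,0,0,0]]'
python3 -m pendant '[[0,0,0,0,0,0,255],[0,0,0,0,0,0,255],[0,0,0,0,0,0,255],[0,0,0,0,0,0,255],[0,0,0,0,0,0,255],[0,0,0,0,0,0,255],[0,0,0,0,0,0,255],[0,0,0,0,0,0,255]]'
```

```text
clock: 7.95
ee_pos: [0.5045, 0.1929, 0.0237]
orientation: [[0.293, -0.001, 0.956], [-0.956, -0.0, 0.293], [-0.0, -1.0, -0.001]]
force: [0.5, -0.7, -0.4]
width: 1.001
clock: 8.62
ee_pos: [0.5045, 0.1931, 0.0239]
orientation: [[0.295, 0.0, 0.955], [-0.955, 0.0, 0.295], [-0.0, -1.0, 0.0]]
force: [-0.4, 0.1, 2.8]
width: 0.558
```

```bash
python3 -m pendant '[[0,-0.01,0,0,0,0,255],[0,-0.02,0,0,0,0,255],[0,-0.028,0,0,0,0,255],[0,-0.028,0,0,0,0,255],[0,-0.025,0,0,0,0,255],[0,-0.015,0,0,0,0,255],[0.01,0,-0.002,0,0,0,255],[0.02,0,-0.004,0,0,0,255]]'
python3 -m pendant '[[0.03,0,-0.007,0,0,0,255],[0.034,0,-0.008,0,0,0,255],[0.034,0,-0.008,0,0,0,255],[0.034,0,-0.008,0,0,0,255],[0.034,0,-0.008,0,0,0,255],[0.034,0,-0.008,0,0,0,255],[0.034,0,-0.008,0,0,0,255],[0.034,0,-0.008,0,0,0,255],[0.025,0,-0.006,0,0,0,255],[0.015,0,-0.004,0,0,0,255],[0.008,0,0,0,0,0,255]]'
python3 -m pendant '[[0,0,0,0,5,0,255],[0,0,0,0,5.3,0,255],[0,0,0,0,5,0,255],[0,0,0,0,5,0,255],[0,0,0,0,0,0,255],[0,0,0,0,0,0,255]]'; python3 - <<'E'
from h import *
s=st();print(np.round(s['orientation'],3)); c=cam("wrist"); save(c,"w7.png");c=cam('scene');save(c,'s7.png',(0,100,300,384),2)
print(s["orientation"].T@(np.array([.531,-.161,.11])-s["ee_pos"]))
E
```

```text
clock: 9.28
ee_pos: [0.5075, 0.163, 0.1502]
orientation: [[0.297, 0.001, 0.955], [-0.955, 0.0, 0.297], [-0.0, -1.0, 0.001]]
force: [-0.3, -0.5, -3.4]
width: 0.556
clock: 10.2
ee_pos: [0.5299, -0.1632, 0.1486]
orientation: [[0.293, -0.002, 0.956], [-0.956, 0.0, 0.293], [-0.001, -1.0, -0.002]]
force: [-0.3, 0.2, -3.1]
width: 0.556
clock: 10.7
ee_pos: [0.5307, -0.1605, 0.1491]
orientation: [[-0.052, -0.001, 0.999], [-0.999, 0.0, -0.052], [-0.0, -1.0, -0.001]]
force: [-0.2, -0.4, -2.7]
width: 0.553
t 10.7 p [ 0.5307 -0.1605  0.1491] F [-0.2 -0.4 -2.7] w 0.553 j [-0.38  0.44  1.71  0.    1.    1.24]
[[-0.052 -0.001  0.999]
 [-0.999  0.    -0.052]
 [-0.    -1.    -0.001]]
[0.00053606 0.03914082 0.00034193]
```

View pics/w7.png

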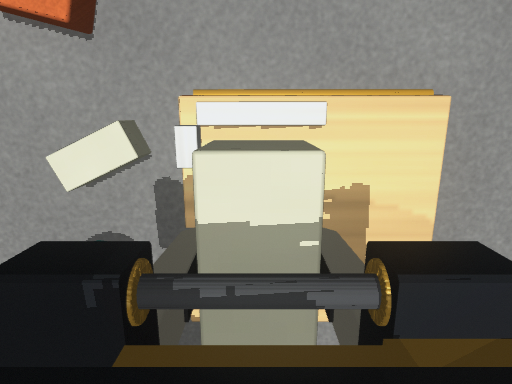

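View pics/s7.png

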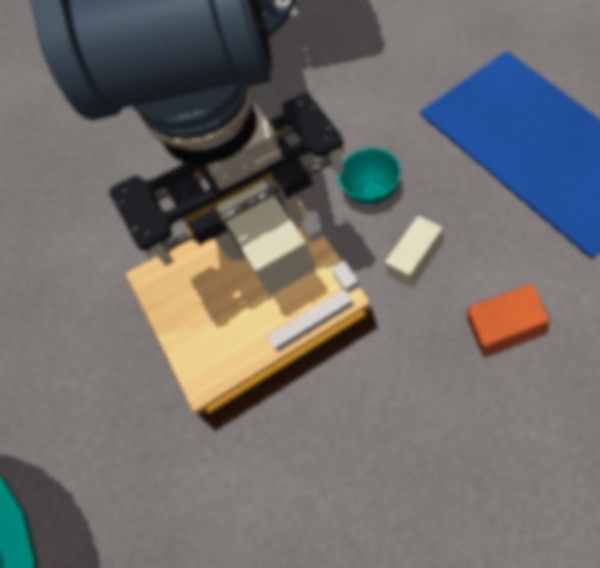

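```bash
python3 - <<'E'
from h import *
s=readout.sense();c=cam("wrist"); save(c,"w8.png",(160,80,350,200),4)
C=np.array([.5946,-.1195]);ex=np.array([.9985,-.0552]);ey=np.array([.0552,.9985])
W=lambda x,y,z:np.r_[C+x*ex+y*ey,z]
L=dict(cornertop=W(0,0,.083),bs_right=W(0,-.09,.083),bs_right_back=W(.016,-.09,.083),bs_left_back=W(.016,0,.083),sideouter=W(-.03,.016,.083),side_in=W(-.03,0,.083),lidbackR=W(.022,-.184,.067))
for k,v in L.items(): print(k,proj(c,v).round(1), (proj(c,v)[0]-[160,80])*4)
print(np.degrees(np.arctan2(s["orientation"][1][2],s["orientation"][0][2])))
E
```

```text
cornertop [[193.9 123.2]] [135.73269617 172.73594842]
bs_right [[323.8 123.6]] [655.11338406 174.56657683]
bs_right_back [[325.   99.6]] [659.96043625  78.34439214]
bs_left_back [[192.9  99.1]] [131.58998447  76.52048142]
sideouter [[173.4 166.1]] [ 53.69239929 344.26308747]
side_in [[195.8 166.1]] [143.13214626 344.58994118]
lidbackR [[451.   92.4]] [1163.88104495   49.68208084]
-2.963382944629433
```

View pics/w8.png

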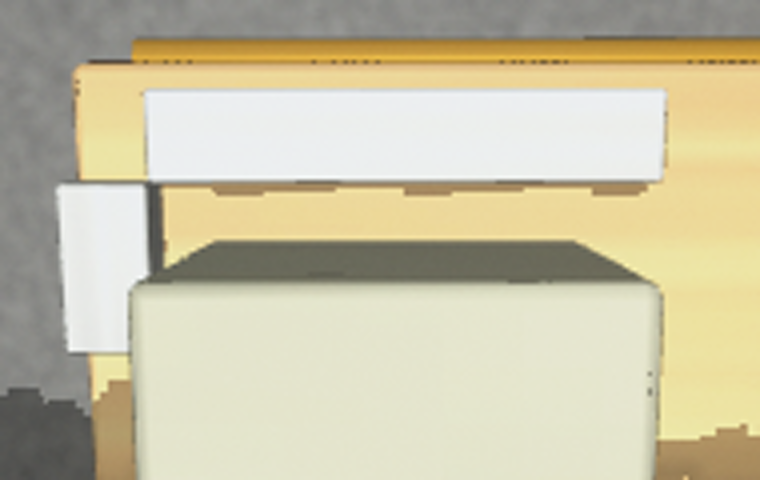

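```bash
python3 -m pendant '[[0,0.015,0,0,-0.3,0,255],[0,0.02,0,0,0,0,255],[0,0.014,0,0,0,0,255],[0,0.006,0,0,0,0,255],[0,0.004,0,0,0,0,255],[0,0.002,0,0,0,0,255],[0,0.001,0,0,0,0,255],[0,0,0,0,0,0,255]]'
python3 -m pendant '[[0,0.001,0,0,0,0,255],[0,0.001,0,0,0,0,255],[0,0.001,0,0,0,0,255],[0,0,0,0,0,0,255]]'
```

```text
clock: 11.52
ee_pos: [0.5314, -0.1609, 0.0882]
orientation: [[-0.049, 0.001, 0.999], [-0.999, -0.0, -0.049], [0.0, -1.0, 0.001]]
force: [0.3, 0.1, -3.4]
width: 0.558
clock: 11.85
ee_pos: [0.5311, -0.1608, 0.0847]
orientation: [[-0.049, -0.0, 0.999], [-0.999, 0.0, -0.049], [-0.0, -1.0, -0.0]]
force: [-0.5, -0.3, -2.7]
width: 0.554
```

```bash
python3 -m pendant '[[0,0.001,0,0,0,0,255],[0,0.0005,0,0,0,0,255],[0,0,0,0,0,0,255]]'
python3 -m pendant '[[0,0.0005,0,0,0,0,255],[0,0.0005,0,0,0,0,255],[0,0,0,0,0,0,255]]'
```

```text
clock: 12.1
ee_pos: [0.531, -0.1608, 0.0831]
orientation: [[-0.049, -0.0, 0.999], [-0.999, 0.0, -0.049], [-0.0, -1.0, -0.0]]
force: [0.3, -0.1, -3.1]
width: 0.562
clock: 12.35
ee_pos: [0.5311, -0.1608, 0.0821]
orientation: [[-0.049, -0.0, 0.999], [-0.999, 0.0, -0.049], [-0.0, -1.0, -0.0]]
force: [0.4, -0.2, -2.3]
width: 0.557
```

```bash
python3 -m pendant '[[0,0.0005,0,0,0,0,255],[0,0,0,0,0,0,255]]'
python3 -m pendant '[[0,0.0005,0,0,0,0,255],[0,0,0,0,0,0,255]]'
```

```text
clock: 12.52
ee_pos: [0.5311, -0.1608, 0.0819]
orientation: [[-0.049, 0.0, 0.999], [-0.999, -0.0, -0.049], [-0.0, -1.0, 0.0]]
force: [-1.1, 0.0, 0.4]
width: 0.558
clock: 12.68
ee_pos: [0.5311, -0.1608, 0.0819]
orientation: [[-0.049, 0.0, 0.999], [-0.999, -0.0, -0.049], [0.0, -1.0, 0.0]]
force: [-4.4, 1.9, 6.9]
width: 0.556
```

```bash
python3 -m pendant '[[-0.001,-0.0003,0,0,0,0,255],[-0.003,0,0,0,0,0,255],[-0.003,0,0,0,0,0,255],[-0.003,0,0,0,0,0,255],[-0.002,0,0,0,0,0,255],[-0.001,0,0,0,0,0,255],[0,0,0,0,0,0,255]]'
python3 -m pendant '[[-0.001,0,0.001,0,0,0,255],[0,0,0.001,0,0,0,255],[0,0,0.001,0,0,0,255],[0,0,0.001,0,0,0,255],[0,0,0,0,0,0,255]]'; python3 -c "
from h import *;c=cam('wrist');save(c,'w9.png');c=cam('top');save(c,'t9.png',(300,140,450,280),5);c=cam('scene');save(c,'s9.png',(50,190,200,320),5)"
```

```text
clock: 13.27
ee_pos: [0.5322, -0.1477, 0.0819]
orientation: [[-0.049, 0.001, 0.999], [-0.999, -0.0, -0.049], [0.0, -1.0, 0.001]]
force: [0.2, -3.2, 5.6]
width: 0.558
clock: 13.68
ee_pos: [0.5347, -0.1466, 0.0819]
orientation: [[-0.05, -0.002, 0.999], [-0.999, 0.001, -0.05], [-0.001, -1.0, -0.002]]
force: [-10.6, 0.5, 13.8]
width: 0.557
```

View pics/w9.png

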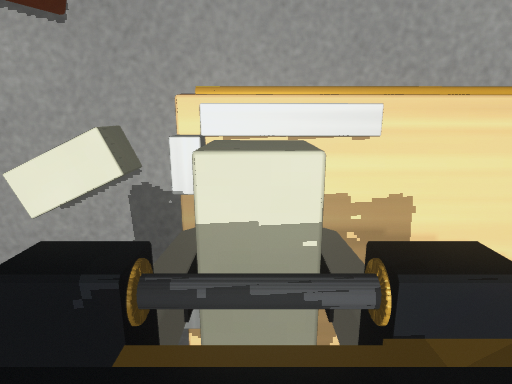

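View pics/s9.png

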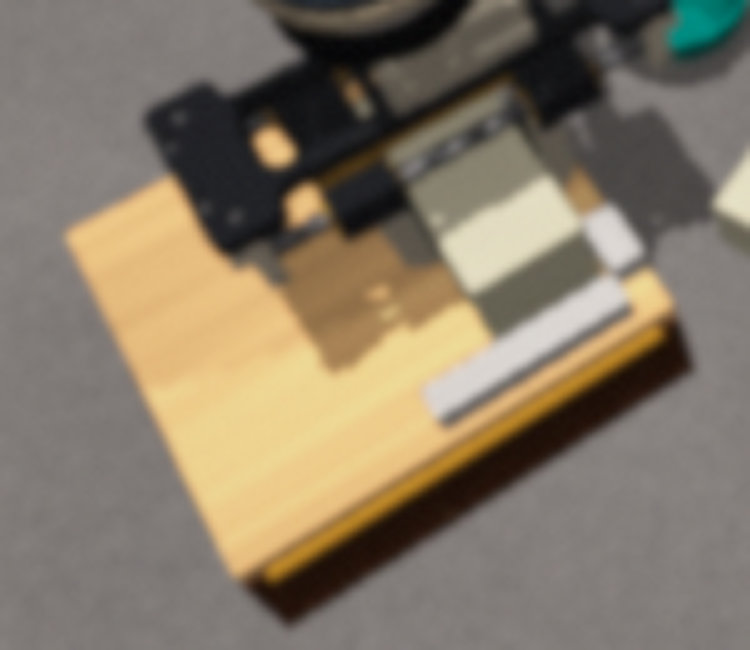

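```bash
python3 -m pendant '[[0,-0.0005,0,0,0,0,255],[0,0,0,0,0,0,255]]'
python3 -m pendant '[[0,0,0.0007,0,0,0,255],[0,0,0.0007,0,0,0,255],[0,0,0,0,0,0,255]]'
python3 -m pendant '[[0,0,0.0007,0,0,0,255],[0,0,0.0007,0,0,0,255],[0,0,0,0,0,0,255]]'
```

```text
clock: 14.0
ee_pos: [0.5351, -0.1465, 0.0819]
orientation: [[-0.05, -0.001, 0.999], [-0.999, 0.001, -0.049], [-0.001, -1.0, -0.002]]
force: [-5.2, 0.3, 7.1]
width: 0.556
clock: 14.25
ee_pos: [0.5366, -0.1466, 0.0819]
orientation: [[-0.049, -0.002, 0.999], [-0.999, 0.001, -0.049], [-0.001, -1.0, -0.002]]
force: [-4.6, -0.1, 6.4]
width: 0.561
clock: 14.5
ee_pos: [0.5376, -0.1466, 0.082]
orientation: [[-0.049, -0.002, 0.999], [-0.999, 0.001, -0.049], [-0.001, -1.0, -0.003]]
force: [-7.7, 0.8, 8.5]
width: 0.554
```

```bash
python3 -m pendant '[[0,0,0.0005,0,0,0,255],[0,0,0,0,0,0,255]]'
python3 -m pendant '[[0,0,0.0005,0,0,0,255],[0,0,0,0,0,0,255]]'
python3 -m pendant '[[-0.0007,0,0,0,0,0,255],[-0.0007,0,0,0,0,0,255],[0,0,0,0,0,0,255]]'
```

```text
clock: 14.67
ee_pos: [0.5376, -0.1466, 0.082]
orientation: [[-0.049, -0.004, 0.999], [-0.999, 0.001, -0.049], [-0.001, -1.0, -0.004]]
force: [-10.4, 0.6, 11.8]
width: 0.557
clock: 14.83
ee_pos: [0.5377, -0.1466, 0.082]
orientation: [[-0.049, -0.005, 0.999], [-0.999, 0.001, -0.049], [-0.001, -1.0, -0.005]]
force: [-15.0, 0.5, 14.0]
width: 0.557
clock: 15.08
ee_pos: [0.5377, -0.1464, 0.082]
orientation: [[-0.05, -0.004, 0.999], [-0.999, -0.0, -0.05], [0.001, -1.0, -0.004]]
force: [-15.0, -8.7, 13.1]
width: 0.557
```

```bash
python3 -m pendant '[[0,-0.0003,-0.0008,0,0,0,255],[-0.0005,0,0,0,0,0,255],[0,0,0,0,0,0,255]]'
python3 -m pendant '[[-0.0007,0,0,0,0,0,255],[0,0,0,0,0,0,255]]'
python3 -m pendant '[[-0.0007,0,0,0,0,0,255],[0,0,0,0,0,0,255]]'
```

```text
clock: 15.33
ee_pos: [0.5377, -0.1458, 0.082]
orientation: [[-0.05, -0.003, 0.999], [-0.999, -0.0, -0.05], [0.001, -1.0, -0.003]]
force: [-7.3, -7.9, 4.7]
width: 0.558
clock: 15.5
ee_pos: [0.5377, -0.1452, 0.082]
orientation: [[-0.05, -0.003, 0.999], [-0.999, -0.001, -0.05], [0.001, -1.0, -0.003]]
force: [-7.7, -8.5, 5.4]
width: 0.561
clock: 15.67
ee_pos: [0.5377, -0.1445, 0.082]
orientation: [[-0.05, -0.003, 0.999], [-0.999, -0.001, -0.05], [0.001, -1.0, -0.003]]
force: [-8.4, -8.5, 5.3]
width: 0.558
```

Still sliding freely in y, so I'll continue.

```bash
python3 -m pendant '[[-0.0007,0,0,0,0,0,255],[0,0,0,0,0,0,255]]'
python3 -m pendant '[[-0.0007,0,0,0,0,0,255],[0,0,0,0,0,0,255]]'
python3 -m pendant '[[-0.0005,0,0,0,0,0,255],[0,0,0,0,0,0,255]]'
```

```text
clock: 15.83
ee_pos: [0.5378, -0.1438, 0.082]
orientation: [[-0.05, -0.003, 0.999], [-0.999, -0.001, -0.05], [0.001, -1.0, -0.003]]
force: [-8.1, -8.3, 5.1]
width: 0.557
clock: 16.0
ee_pos: [0.5378, -0.1436, 0.082]
orientation: [[-0.049, -0.003, 0.999], [-0.999, -0.001, -0.049], [0.002, -1.0, -0.003]]
force: [-9.1, -11.8, 4.7]
width: 0.558
clock: 16.17
ee_pos: [0.5378, -0.1435, 0.082]
orientation: [[-0.049, -0.003, 0.999], [-0.999, -0.002, -0.049], [0.002, -1.0, -0.002]]
force: [-8.7, -14.2, 4.0]
width: 0.556
```

```bash
python3 -m pendant '[[-0.0007,0,0.0005,0,0,0,255],[0,0,0,0,0,0,255]]'
python3 -m pendant '[[-0.0005,0,0.0007,0,0,0,255],[0,0,0,0,0,0,255]]'
python3 -m pendant '[[-0.0005,0,0.0005,0,0,0,255],[0,0,0,0,0,0,255]]'; python3 -c "
from h import *;st();c=cam('wrist');save(c,'w10.png',(150,80,350,220),4);c=cam('top');save(c,'t10.png',(300,140,450,280),5);c=cam('scene');save(c,'s10.png',(50,190,200,320),5)"
```

```text
clock: 16.33
ee_pos: [0.5378, -0.1435, 0.082]
orientation: [[-0.049, -0.004, 0.999], [-0.999, -0.003, -0.049], [0.003, -1.0, -0.004]]
force: [-13.5, -19.2, 6.6]
width: 0.556
clock: 16.5
ee_pos: [0.5379, -0.1434, 0.082]
orientation: [[-0.049, -0.005, 0.999], [-0.999, -0.003, -0.049], [0.004, -1.0, -0.005]]
force: [-19.0, -24.1, 8.9]
width: 0.558
clock: 16.67
ee_pos: [0.5379, -0.1434, 0.082]
orientation: [[-0.049, -0.006, 0.999], [-0.999, -0.004, -0.049], [0.004, -1.0, -0.006]]
force: [-21.8, -27.0, 10.8]
width: 0.556
t 16.67 p [ 0.5379 -0.1434  0.082 ] F [-21.8 -27.   10.8] w 0.556 j [-0.34  0.54  1.74 -0.01  0.86  1.28]
```

View pics/w10.png

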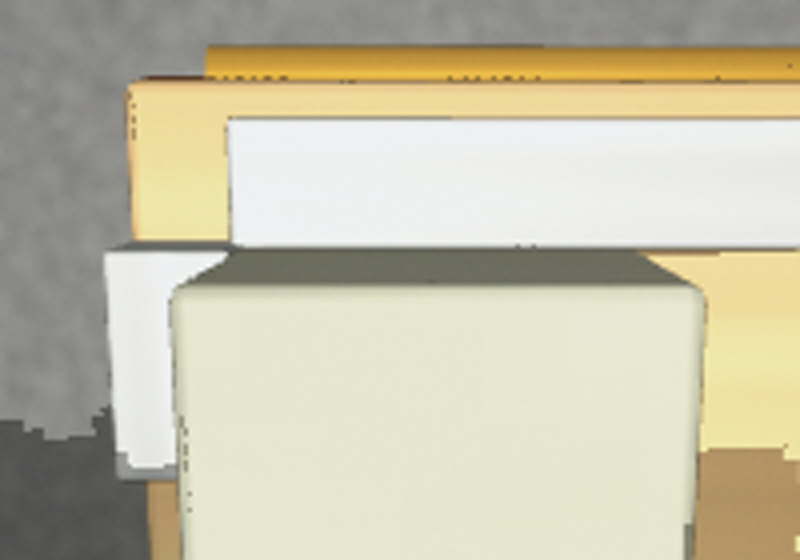

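View pics/t10.png

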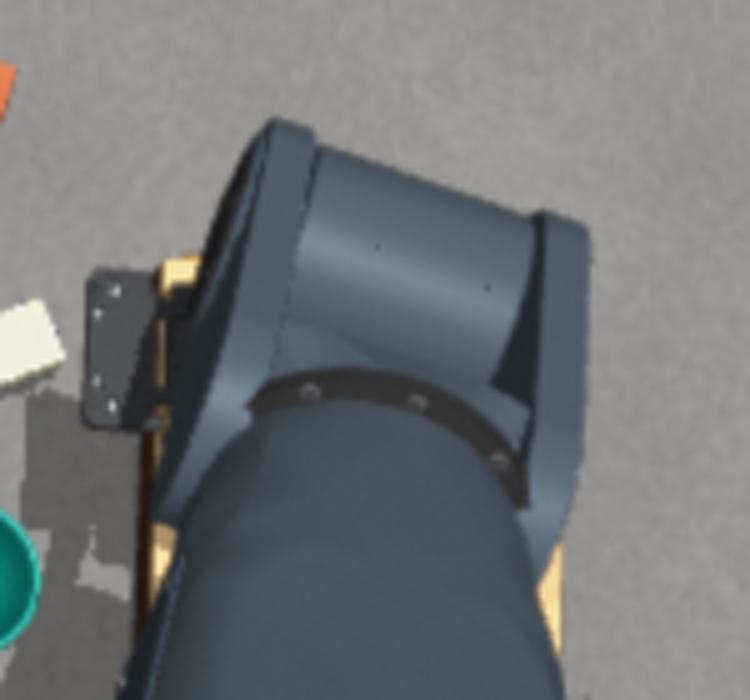

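View pics/s10.png

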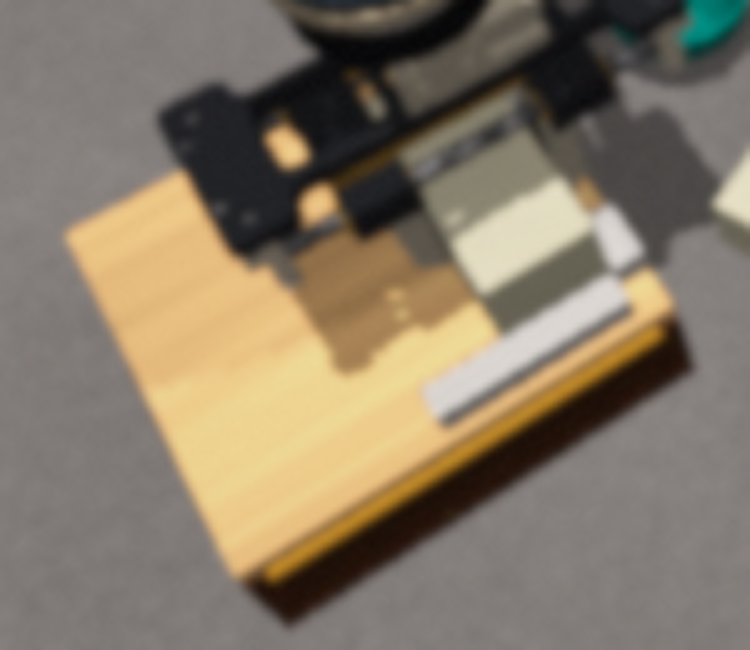

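```bash
python3 -m pendant '[[0,0,0,0.2,0,0.15,255],[0,0,0,0,0,0,255]]'
python3 -m pendant '[[0,0,0,0.2,0,0.15,255],[0,0,0,0,0,0,255],[0,0,0,0,0,0,255]]'
```

```text
clock: 16.98
ee_pos: [0.538, -0.1434, 0.082]
orientation: [[-0.049, -0.002, 0.999], [-0.999, -0.001, -0.049], [0.001, -1.0, -0.002]]
force: [-19.2, -24.7, 9.6]
width: 0.557
clock: 17.23
ee_pos: [0.5381, -0.1434, 0.082]
orientation: [[-0.049, 0.001, 0.999], [-0.999, 0.001, -0.049], [-0.001, -1.0, 0.001]]
force: [-17.7, -25.6, 8.8]
width: 0.555
```

```bash
python3 -m pendant '[[0,0,0.0005,0.05,0,0,255],[0,0,0.0005,0.05,0,0,255],[0,0,0,0,0,0,255]]'
python3 -m pendant '[[0,0,0,0,0,0,255],[0,0,0,0,0,0,255],[0,0,0,0,0,0,255],[0,0,0,0,0,0,255],[0,0,0,0,0,0,255],[0,0,0,0,0,0,255],[0,0,0,0,0,0,255],[0,0,0,0,0,0,255],[0,0,0,0,0,0,255],[0,0,0,0,0,0,255]]'
python3 -c "
from h import *;c=cam('wrist');save(c,'w11.png',(150,80,350,220),4);c=cam('scene');save(c,'s11.png')"
```

```text
clock: 17.48
ee_pos: [0.5381, -0.1434, 0.082]
orientation: [[-0.049, 0.001, 0.999], [-0.999, 0.001, -0.049], [-0.001, -1.0, 0.001]]
force: [-24.8, -25.4, 14.0]
width: 0.554
clock: 18.32
ee_pos: [0.5381, -0.1434, 0.082]
orientation: [[-0.049, 0.001, 0.999], [-0.999, 0.001, -0.049], [-0.001, -1.0, 0.001]]
force: [-24.6, -25.7, 13.0]
width: 0.555
```

View pics/w11.png

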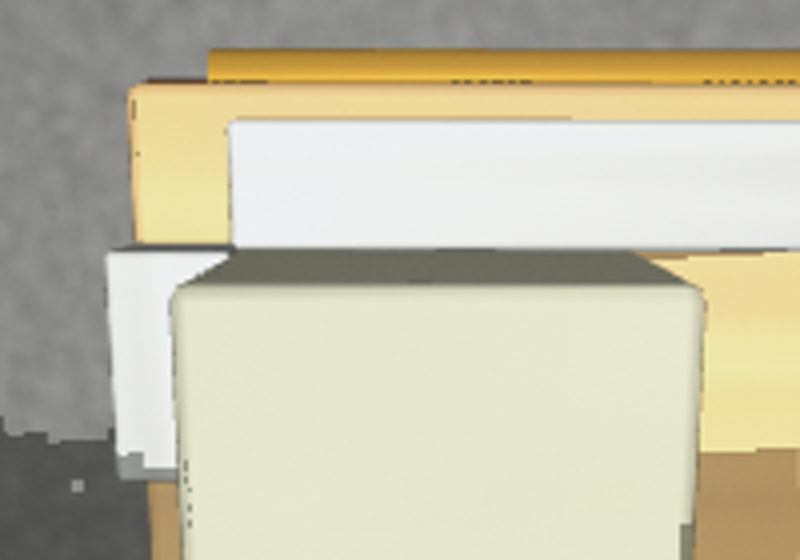

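View pics/s11.png

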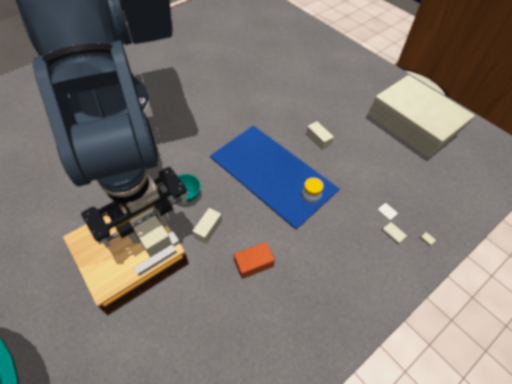

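The wrist crop shows no gap along either stop: the back stop edge is at row ~248 and the side stop edge runs down from (232,248). In the scene view the jar, bowl and brick haven't moved. Forces are steady, so I'm handing in.

```bash
python3 -c "
from h import *;st();print(ctrl.sign_off())"
```

```text
t 18.42 p [ 0.5382 -0.1434  0.082 ] F [-24.2 -25.9  12.3] w 0.558 j [-0.34  0.54  1.74  0.    0.86  1.27]
the job is handed in; nothing more can be done
None
```

I shut the lid and seated the plaster blank in the corner of the board. The job was handed in at 18.4 s with the gripper still holding the blank against both stops.

- **Lid:** I pushed it down slowly with closed fingertips near the free edge. It stopped firm with the fingertip at 67 mm, the shut height, and I pressed to 23 N to confirm it was shut.
- **Blank:** I gripped the block on the blue bat across its width, set it down about 18 mm short of the side stop and 7 mm short of the back stop, then slid it home. The finger on the stop side sat in the gap of the side stop.
- **Last checks:** The wrist force held steady for about 1 s at 24 N towards the back stop, 26 N towards the side stop and 13 N downwards. The force on the stops themselves is somewhat less, because friction takes part of it. The tool was upright, the grip had not slipped, and the wrist picture showed no gap at the back stop or at the visible piece of the side stop. The jar, bowl and brick looked unmoved in the scene picture.
- **Disagreements:**
  - The wrist camera put the corner about 2 mm from my first fit, so I judged seating by contact force.
  - The overhead camera was blocked by the arm at the end, so it could not confirm the seating.
  - The arm tilted about 0.3° while pressing, and I corrected that before handing in.

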